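# Return the sample bottles to the cold-store rack in order

## Robot

A 7-joint arm with a two-finger parallel gripper is mounted at the origin on a cart in front of the work surface, level with it; the furniture and walls round the work are solid. World frame = base frame: x ahead of the robot, y to its left, z up, the work surface at z = 0. Lengths are in m, angles in rad, forces in N, time in s.
With the tool pointing down it reaches from about 0.4 to 0.85 m from the base axis. Payload 10.4 kg.
Tool frame: the origin (TCP) lies on the centre line of the jaws, within the pads' length; the fingertips stand r.tip_extent ahead of it and the grasp point (between the pads) lies 8 mm behind it (r.tip_extent is the distance from the TCP to the fingertips, in m); z points along the fingers, y is the direction in which the jaws open and shut (so a half turn about z gives the same grasp; the last joint's range is limited). The gripper opens to 87 mm and grips with 3 to 60 N. Pads are 19 mm wide; open, the fingers measure 117 mm over their backs; the gripper's body (75 mm by 190 mm) begins 51 mm behind the grasp point.
Start: joints at [1.185, 0.332, -0.065, 1.46, 0.022, 1.35, -0.088], TCP at [0.222, -0.584, 0.208] pointing down, gripper open.
Joint ranges: [-2.6, 2.6], [-0.5, 2.12], [-1.47, 1.34], [0.16, 2.42], [-1.27, 4.41], [0.06, 2.06], [-2.6, 2.6]. Speed limits (rad/s): [2.22, 2.22, 2.79, 2.79, 3.14, 3.14, 3.14].

## Interface

Orientations are given as a unit quaternion [x, y, z, w].
In Python, from bench import r gives the robot as it stands.
- The arm moves only by the shell command python3 -m jog 'ROWS' [FORCE]. ROWS is JSON, a list of rows, each a list of 7 numbers: the shift along the tool's x, y, z in cm, then the turn, a rotation vector about the tool's x, y, z in rad, then the opening, from -1 (shut) to 1 (fully open). In form: [[tx, ty, tz, wx, wy, wz, jaw], ...]. A call has 1 to 20 rows; each row shifts and turns the commanded pose from where the row before left it, along the tool's axes as they then stand; what a row does not reach is not made up. A row lasts 1/8 s, in which the tool goes at most 62.5 mm and 10.7 degrees, less where a joint would pass 70% of its speed; a pose out of reach is approached as far as the arm can. A call with a gripper value outside its range is refused whole. The fingers move at their own pace and stop on an object; FORCE is the grip in N (left out, the last holds). Time passes only in rows, so rows that do not move let the fingers close. It gives the time, the measured TCP pose, the force and the opening at its end, in the units of the state.
- r.read_state(): the state, without advancing time (a new reading comes with each control period).
- r.camera(name): name is "scene" or "top"; returns a dict with "frame" (420x560x3 uint8, red, green, blue), "fx", "fy", "cx", "cy" (pixels), "camera_from_world" (4x4, takes a point from world to camera coordinates). Camera axes: x right, y down, z forward; pixel columns grow to the right and rows downward; lengths in m; the calibration is good to about 2 mm. A picture is of the moment at which its call begins. There is no depth.
- r.close_job(): hands the job in, once; it reports no verdict.
Trained networks look in a picture, given as the dict that the camera call returned (one of the last four; its "shot" number tells which), for a name from the list of things; names that differ only in an ending like _2 or _b are one class to them, and where a whole thing is asked for, a point or a joint stands for the part that bears it (a point fixed in the world has none). Each returns a list of dicts, best first, with "score" (0 to 1); they miss things now and then, are a little off and sometimes report something else, mostly with a low value. They report only what shows in the picture. A call takes as long as a camera call. They do not tell look-alikes from the thing itself.
- r.search_frame(picture, thing): "rect" ([left, top, right, bottom] in pixels, round what is visible of it).
The state is a dict: "time": time; "joint_positions": joint angles; "joint_vel": joint speeds; "joint_torque": joint torques, N m; "ee_pos": TCP position; "eef_rot": TCP orientation; "ft_force": force on the tool from outside, world axes, zero at the start; "torque": the same for the moment, N m; "width": finger opening in m.
Only numpy, scipy, OpenCV 4.12 (cv2) and the standard library are available. Lean on these libraries where they do the work, as an engineer would, in place of code of your own. Each camera call takes 0.05 s, during which the arm holds its last target.

## Task

Each sample bottle in the white rack has just been sampled into the small vial with the same cap colour that stands in front of it. Move the four bottles into the light-blue cold-store rack in the same order, counting both racks from their black end plate, one bottle upright in each pocket and down on its floor. Set the bottles down, do not drop or tip them, and leave the vials standing in their holes.

Things in the scene. Friction and masses are not known exactly. Their poses are not given: they have to be found in the camera images.
- white_rack: White rack, 97 x 238 mm, 36 high, fixed. Four pockets like the blue rack's (same sizes, places and black end) hold the bottles at the start. On its -x side a step 26 mm high has four vial holes (13.5 mm bore, floor 4 mm above the bench) at x = -48 mm, one before each pocket. Origin: underside, below the middle of the pocket row; z up. Left or right of the work area, turned up to 0.8 rad.
- blue_rack: Light-blue rack, 60 x 238 mm, 36 high, fixed, empty, turned any way. Pockets at x = 0, y = +78 (position 1, beside the black end plate), +26, -26, -78 mm, square, 48 mm wide at the rim (31 mm up), tapering to 41 mm at the floor (4 mm up). The other end plate is light blue. Origin: underside, below the middle of the row; z up. Stands on the other side from the white rack.
- bottle_red: White round sample bottle with red screw cap and red band above its label; body 32 mm across, 95 mm tall (cap 30 mm across, from 76 mm up), 56 to 112 g. Origin: centre of its underside; z up. At first upright in one of the white rack's pockets, 20 mm from its neighbours; grip it across the row, 70 to 85 mm above its foot: fingers then stay above the vials.
- vial_red: Small white vial with red screw cap, 12 mm across, 45 mm tall (top 49 mm above the bench), 12 g. Origin: centre of its underside; z up. Stands loosely in the white rack's vial hole in front of the red-capped bottle's pocket, and stays there.
- bottle_blue: White round sample bottle with blue screw cap and blue band above its label; body 32 mm across, 95 mm tall (cap 30 mm across, from 76 mm up), 56 to 112 g. Origin: centre of its underside; z up. At first upright in one of the white rack's pockets, 20 mm from its neighbours; grip it across the row, 70 to 85 mm above its foot: fingers then stay above the vials.
- vial_blue: Small white vial with blue screw cap, 12 mm across, 45 mm tall (top 49 mm above the bench), 12 g. Origin: centre of its underside; z up. Stands loosely in the white rack's vial hole in front of the blue-capped bottle's pocket, and stays there.
- bottle_yellow: White round sample bottle with yellow screw cap and yellow band above its label; body 32 mm across, 95 mm tall (cap 30 mm across, from 76 mm up), 56 to 112 g. Origin: centre of its underside; z up. At first upright in one of the white rack's pockets, 20 mm from its neighbours; grip it across the row, 70 to 85 mm above its foot: fingers then stay above the vials.
- vial_yellow: Small white vial with yellow screw cap, 12 mm across, 45 mm tall (top 49 mm above the bench), 12 g. Origin: centre of its underside; z up. Stands loosely in the white rack's vial hole in front of the yellow-capped bottle's pocket, and stays there.
- bottle_violet: White round sample bottle with violet screw cap and violet band above its label; body 32 mm across, 95 mm tall (cap 30 mm across, from 76 mm up), 56 to 112 g. Origin: centre of its underside; z up. At first upright in one of the white rack's pockets, 20 mm from its neighbours; grip it across the row, 70 to 85 mm above its foot: fingers then stay above the vials.
- vial_violet: Small white vial with violet screw cap, 12 mm across, 45 mm tall (top 49 mm above the bench), 12 g. Origin: centre of its underside; z up. Stands loosely in the white rack's vial hole in front of the violet-capped bottle's pocket, and stays there.
Not all that is in view belongs to the job. Of the things that look like the blue_rack, the larger one is meant.

How it is judged:
By the outcome, as a careful person would: the job done as asked, in the order asked, and still so for the second after the job is handed in, with the robot touching nothing.
It also fails if it takes over 93 s, if anything falls off the work surface, if the arm or the gripper's body presses on something with over 40 N, if the wrist force passes 120 N, or if a joint passes its speed limit or range.

## Working session

There is one attempt and no reset: what is moved stays moved. The work goes in short steps, Python scripts to look and compute and a shell command to move; the robot and the scene stay as the last step left them, time stands still between calls to the robot, and variables do not carry over. Pictures are saved under pics/ and viewed, and the job is handed in when it is done.

```bash
ls; mkdir -p pics; python3 - <<'E'
from bench import r
import cv2
s=r.read_state()
print({k:(v if not hasattr(v,'tolist') else v.tolist()) for k,v in s.items()}, r.tip_extent)
for n in("scene","top"):
    p=r.camera(n); cv2.imwrite(f"pics/{n}0.png",p["frame"][:,:,::-1])
    print(n,p["fx"],p["fy"],p["cx"],p["cy"],p["camera_from_world"])
    for t in("white_rack","blue_rack","bottle_red","bottle_blue","bottle_yellow","bottle_violet"):
        print(t,[( [round(x) for x in d["rect"]],round(d["score"],2)) for d in r.search_frame(p,t)[:3]])
E
```

```text
pics
{'time': 0.0, 'joint_positions': [1.185390687075918, 0.33288857903266666, -0.06469749777233355, 1.4609567684619296, 0.02159265778580599, 1.349889365654387, -0.08850177956683515], 'joint_vel': [0.0003815219186412022, 0.00082000403649275, -0.0006828240091316532, 0.0005328458460453454, -0.00036575919815575873, -0.0009196633834404707, -0.0010850598739342153], 'joint_torque': [-0.0009034397226059809, -62.32672691345215, 0.0239871209487319, -38.98981332778931, -0.06148920161649585, 0.04000103333964944, 0.00010273043471897836], 'ee_pos': [0.22165908210805596, -0.5839307363257418, 0.2070361351437019], 'eef_rot': [0.9835899179665097, 0.1804171552559491, -0.00016025511661422307, -0.000705466004215982], 'ft_force': [0.9773302055970517, 0.053975309004987475, -0.1681183626874757], 'torque': [-0.04286583520299442, -0.03426394297827725, 0.02703088914033917], 'width': 0.08711016822162185} 0.011
scene 437.05894537288435 437.05894537288435 285.64812655213495 207.73775477538103 [[-0.68171236 -0.73157982 -0.00769621  0.34982257]
 [-0.3043554   0.29314387 -0.90633021  0.18584297]
 [ 0.66530899 -0.61
[... 300 characters left out ...]
61, 152, 382, 182], 0.65)]
bottle_violet [([311, 164, 329, 199], 0.87)]
top 498.7931975053003 498.7931975053003 282.4316036593341 209.03165372846496 [[-0.01653322 -0.99938691  0.0308619  -0.02828062]
 [-0.99695676  0.0141255  -0.07666615  0.50506498]
 [ 0.07618321 -0.03203551 -0.99657907  1.10315532]
 [ 0.          0.          0.          1.        ]]
white_rack [([294, 190, 406, 242], 0.61)]
blue_rack [([217, 149, 257, 213], 0.65), ([124, 142, 186, 250], 0.57)]
bottle_red [([336, 193, 357, 212], 0.53)]
bottle_blue [([356, 199, 377, 216], 0.75), ([337, 196, 358, 213], 0.64)]
bottle_yellow [([379, 199, 404, 220], 0.58)]
bottle_violet [([125, 139, 187, 252], 0.7), ([312, 189, 329, 208], 0.68)]
```

```bash
python3 - <<'E'
import cv2
a=cv2.imread("pics/top0.png"); 
cv2.imwrite("pics/top0c.png",cv2.resize(a[120:270,100:420],None,fx=2.5,fy=2.5,interpolation=cv2.INTER_CUBIC))
E
```

```text
(no output)
```

View pics/top0.png

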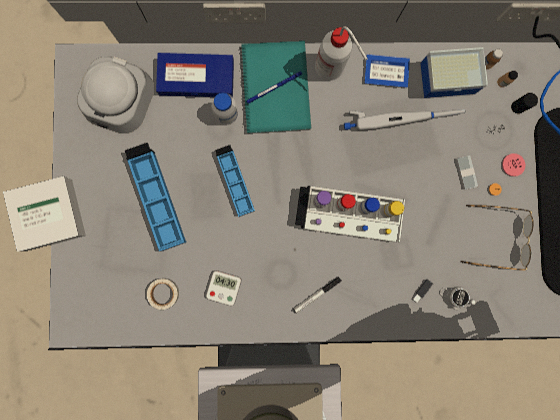

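View pics/scene0.png

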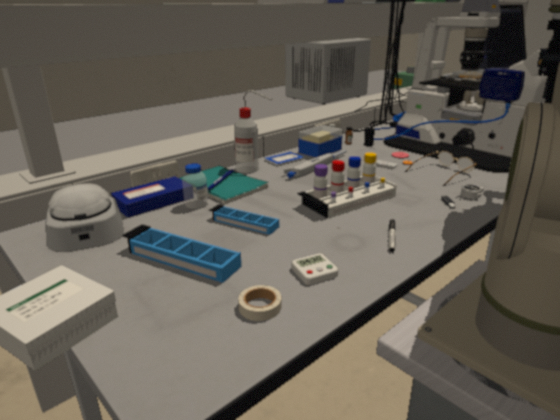

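```bash
sleep 1
```

```text
(no output)
```

View pics/top0c.png

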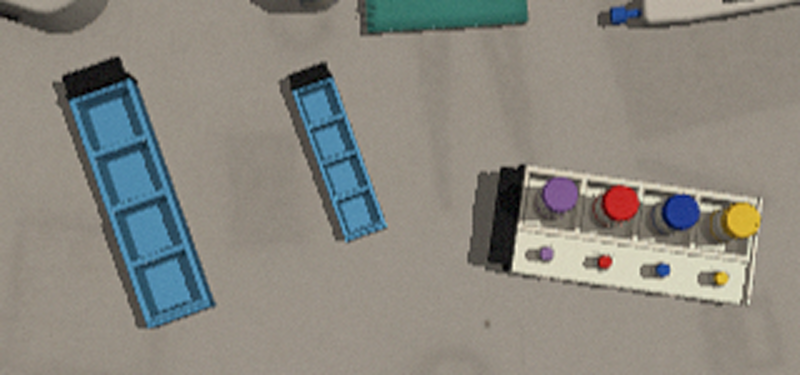

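The top view shows the white rack at about (294–406, 186–242), with its black end on the left. From that end the bottles run violet, red, blue, yellow, and the vials in front match. The larger blue rack is the left one, at (124–186, 142–250), with its black end at the top. The smaller one at (217–257) is a decoy. Next I fit the poses.

```bash
cat > h.py <<'E'
import numpy as np, cv2
def proj(p,P):
    P=np.atleast_2d(P); T=np.array(p["camera_from_world"]); c=P@T[:3,:3].T+T[:3,3]
    return np.c_[p["fx"]*c[:,0]/c[:,2]+p["cx"],p["fy"]*c[:,1]/c[:,2]+p["cy"]]
def toplane(p,uv,z):
    T=np.array(p["camera_from_world"]);R=T[:3,:3];o=-R.T@T[:3,3]
    d=R.T@np.array([(uv[0]-p["cx"])/p["fx"],(uv[1]-p["cy"])/p["fy"],1]); return (o+d*(z-o[2])/d[2])[:2]
def tw(pose,L):
    x,y,a=pose;L=np.atleast_2d(L);c,s=np.cos(a),np.sin(a)
    return np.c_[x+c*L[:,0]-s*L[:,1],y+s*L[:,0]+c*L[:,1],L[:,2]]
PY=[.078,.026,-.026,-.078]
def sq(y0,w,z,n=12):
    h=w/2;t=np.linspace(-h,h,n);o=np.full(n,h)
    return np.r_[np.c_[t,y0+o,0*t+z],np.c_[t,y0-o,0*t+z],np.c_[o,y0+t,0*t+z],np.c_[-o,y0+t,0*t+z]]
E
python3 - <<'E'
from h import *; from bench import r
from scipy.optimize import minimize
cams=[r.camera("top"),r.camera("scene")]
# blue/white racks: pocket edges gradient
L=np.vstack([np.r_[sq(y,.048,.031),sq(y,.041,.004)] for y in PY])
def fit(pose0,Ls):
    Gs=[]
    for p in cams:
        f=cv2.GaussianBlur(p["frame"].astype(np.float32),(0,0),.8)
        Gs.append(np.minimum(sum(np.hypot(cv2.Sobel(f[:,:,k],-1,1,0),cv2.Sobel(f[:,:,k],-1,0,1)) for k in range(3)),500))
    def c(q):
        return -sum(cv2.remap(G,*[proj(p,tw(q,Ls))[:,i].astype(np.float32).reshape(-1,1) for i in(0,1)],cv2.INTER_LINEAR).mean() for G,p in zip(Gs,cams))
    best=min((minimize(c,np.array(pose0)+np.array(d),method="Nelder-Mead",options=dict(initial_simplex=np.array(pose0)+np.array(d)+np.array([[0,0,0],[.006,0,0],[0,.006,0],[0,0,.05]]))) for d in [(a,b,g) for a in(-.008,0,.008) for b in(-.008,0,.008) for g in(-.05,.05)]),key=lambda m:m.fun)
    return best.x,best.fun
p=cams[0]
A=toplane(p,(141,161),.015);B=toplane(p,(169,239),.015) # rough
C0=(toplane(p,(144,169),.02)+toplane(p,(168,231),.02))/2; d=toplane(p,(144,169),.02)-toplane(p,(168,231),.02)
b,s=fit((*C0,np.arctan2(-d[0],d[1])),L); print("blue",b,s)
# white: caps
hsv=cv2.cvtColor(p["frame"],cv2.COLOR_RGB2HSV)
roi=dict(violet=(315,188,333,208),red=(338,192,358,212),blue=(361,196,381,215),yellow=(386,199,407,218))
pts={}
for i,p in enumerate(cams):
  for n in roi:
    for kind,z in(("bottle",.099),("vial",.049)):
        res=r.search_frame(p,f"{kind}_{n}")
        print(i,kind,n,[([round(x) for x in q["rect"]],round(q["score"],2)) for q in res[:2]], end=" ")
        if i==0:
            for q in res:
                l,t,ri,bo=[int(x) for x in q["rect"]]
                if not(300<l<410 and 180<t<245): continue
                l-=6;t-=6;ri+=6;bo+=6
                sub=cv2.cvtColor(p["frame"],cv2.COLOR_RGB2HSV)[t:bo,l:ri].astype(int)
                h0=dict(violet=135,red=0,blue=115,yellow=22)[n]
                m=(np.abs((sub[:,:,0]-h0+90)%180-90)<10)&(sub[:,:,1]>110)&(sub[:,:,2]>50)
                nn,lab,st,ce=cv2.connectedComponentsWithStats(m.astype(np.uint8))
                if nn<2: continue
                j=1+np.argmax(st[1:,4]); uv=ce[j]+[l,t]; print("blob",uv.round(1),st[j,4],"xy",toplane(p,uv,z).round(4)); pts[kind,n]=toplane(p,uv,z); break
        else: print()
E
```

```text
blue [ 0.52701986  0.2465003  -1.23532275] -552.364990234375
0 bottle violet [] 0 vial violet [] 0 bottle red [([335, 192, 358, 212], 0.72)] blob [347.7 200.9] 177 xy [ 0.5138 -0.1712]
0 vial red [] 0 bottle blue [([356, 196, 378, 213], 0.8)] blob [372.  204.3] 164 xy [ 0.5058 -0.2222]
0 vial blue [([125, 141, 186, 252], 0.16)] 0 bottle yellow [([378, 202, 405, 221], 0.54)] blob [395.7 207.7] 187 xy [ 0.498  -0.2723]
0 vial yellow [] 1 bottle violet [([310, 165, 325, 200], 0.66)] 
1 vial violet [([329, 191, 334, 204], 0.64)] 
1 bottle red [([329, 160, 345, 195], 0.66)] 
1 vial red [([347, 187, 352, 194], 0.5)] 
1 bottle blue [([343, 155, 363, 191], 0.65)] 
1 vial blue [([362, 182, 370, 194], 0.57)] 
1 bottle yellow [([363, 153, 381, 185], 0.59)] 
1 vial yellow [([381, 178, 386, 188], 0.37)]
```

```bash
python3 - <<'E'
from h import *; from bench import r
B=np.array([.52702,.2465,-1.2353])
caps=dict(violet=(.5138+.0078,-.1712+.0506),red=(.5138,-.1712),blue=(.5058,-.2222),yellow=(.498,-.2723))
t=np.linspace(0,2*np.pi,60)
for n,(x0,y0,x1,y1) in dict(top=(110,130,420,260),scene=(110,140,420,290)).items():
    p=r.camera(n); k=2.5; im=cv2.resize(p["frame"][y0:y1,x0:x1,::-1],None,fx=k,fy=k,interpolation=cv2.INTER_CUBIC)
    def dr(P,c):
        for u,v in (proj(p,P)-[x0-.5,y0-.5])*k: cv2.circle(im,(int(u),int(v)),1,c,-1)
    for y in PY: dr(tw(B,sq(y,.048,.031)),(0,255,0)); dr(tw(B,sq(y,.041,.004)),(0,0,255))
    for x,y in caps.values():
        for z,R in((.099,.015),(.080,.015),(.08,.016)): dr(np.c_[x+R*np.cos(t),y+R*np.sin(t),0*t+z],(0,255,0))
    W=(*((np.array(caps["red"])+caps["blue"])/2),np.arctan2(-.0158,.1011))
    for y in PY:
        dr(tw(W,sq(y,.048,.031)),(255,0,255)); dr(tw(W,np.c_[-.048+.00675*np.cos(t),y+.00675*np.sin(t),0*t+.026]),(255,255,0))
        dr(tw(W,np.c_[-.048+.006*np.cos(t),y+.006*np.sin(t),0*t+.049]),(0,128,255))
    cv2.imwrite(f"pics/ov_{n}.png",im); print(W)
E
```

```text
(np.float64(0.5098), np.float64(-0.19669999999999999), np.float64(-0.15502691511806618))
(np.float64(0.5098), np.float64(-0.19669999999999999), np.float64(-0.15502691511806618))
```

View pics/ov_top.png

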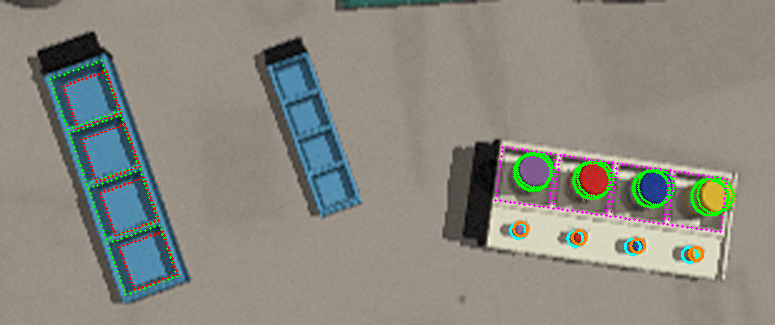

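View pics/ov_scene.png

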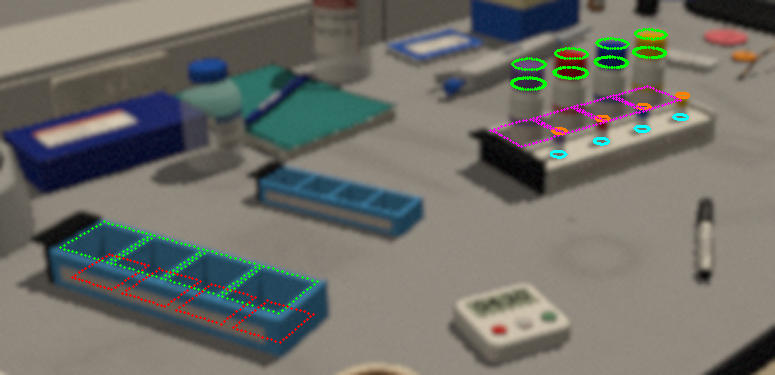

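Overlays agree with both images to within a few mm; the pockets have ±8 mm of play. Now a helper to compute the tool-frame steps.

```bash
cat > g.py <<'E'
import sys; from h import *; from bench import r
from scipy.spatial.transform import Rotation as Ro
B=np.array([.52702,.2465,-1.2353]); WA=-.155
caps=dict(violet=(.5216,-.1206),red=(.5138,-.1712),blue=(.5058,-.2222),yellow=(.498,-.2723))
slot=dict(violet=0,red=1,blue=2,yellow=3)
def step(xy,z,ya):
    s=r.read_state(); R0=Ro.from_quat(s["eef_rot"])
    y=np.array([np.cos(ya),np.sin(ya),0]);zz=np.array([0,0,-1.]);x=np.cross(y,zz)
    R1=Ro.from_matrix(np.c_[x,y,zz]); rv=(R0.inv()*R1).as_rotvec()
    d=np.array([*xy,z])-s["ee_pos"]
    print("t %.2f pos %s w %.4f F %s | turn %s then shift cm %s (before-turn %s)"%(s["time"],s["ee_pos"].round(4) if hasattr(s["ee_pos"],'round') else s["ee_pos"],s["width"],np.round(s["ft_force"],1),rv.round(3),(R1.inv().apply(d)*100).round(2),(R0.inv().apply(d)*100).round(2)))
def W(n,z): step(caps[n],z,WA)
def P(n,z): print(tw(B,[0,PY[slot[n]],0])[0]);step(tw(B,[0,PY[slot[n]],0])[0,:2],z,B[2])
if __name__=="__main__": dict(W=W,P=P)[sys.argv[1]](sys.argv[2],float(sys.argv[3]))
E
python3 g.py W violet .2
```

```text
t 1.70 pos [ 0.2218 -0.5843  0.2079] w 0.0871 F [ 0.2  0.  -0.5] | turn [ 0.     0.    -1.053] then shift cm [50.45 22.46  0.79] (before-turn [ 44.48 -32.72   0.79])
```

```bash
python3 -m jog '[[0,0,0,0,0,-0.1755,1],[0,0,0,0,0,-0.1755,1],[0,0,0,0,0,-0.1755,1],[0,0,0,0,0,-0.1755,1],[0,0,0,0,0,-0.1755,1],[0,0,0,0,0,-0.1755,1],[4.2,1.87,0,0,0,0,1],[4.2,1.87,0,0,0,0,1],[4.2,1.87,0,0,0,0,1],[4.2,1.87,0,0,0,0,1],[4.2,1.87,0,0,0,0,1],[4.2,1.87,0,0,0,0,1],[4.2,1.87,0,0,0,0,1],[4.2,1.87,0,0,0,0,1],[4.2,1.87,0,0,0,0,1],[4.2,1.87,0,0,0,0,1],[4.2,1.87,0,0,0,0,1],[4.2,1.87,0,0,0,0,1],[0,0,0,0,0,0,1],[0,0,0,0,0,0,1]]' 20; python3 g.py W violet .073
```

```text
time: 4.2
ee_pos: [0.5211, -0.1216, 0.2077]
eef_rot: [0.76, 0.65, -0.0, 0.0]
ft_force: [-0.1, -1.5, -0.1]
width: 0.0871
t 4.20 pos [ 0.5211 -0.1216  0.2077] w 0.0871 F [-0.1 -1.5 -0.1] | turn [-0.  0. -0.] then shift cm [ 0.11  0.04 13.47] (before-turn [ 0.12  0.04 13.47])
```

```bash
python3 -m jog '[[0.1,0,2.5,0,0,0,1],[0,0,2.5,0,0,0,1],[0,0,2.5,0,0,0,1],[0,0,2.3,0,0,0,1],[0,0,2,0,0,0,1],[0,0,1.6,0,0,0,1],[0,0,0,0,0,0,1],[0,0,0,0,0,0,0],[0,0,0,0,0,0,-1],[0,0,0,0,0,0,-1],[0,0,0,0,0,0,-1],[0,0,0,0,0,0,-1]]' 20; python3 - <<'E'
from bench import r; import cv2
for n in("scene","top"): cv2.imwrite(f"pics/g1{n}.png",cv2.resize(r.camera(n)["frame"][100:300,150:450,::-1],None,fx=2.5,fy=2.5))
E
```

```text
time: 5.7
ee_pos: [0.5215, -0.12, 0.0739]
eef_rot: [0.76, 0.65, 0.0, 0.0]
ft_force: [0.1, 0.2, -0.2]
width: 0.0452
```

View pics/g1scene.png

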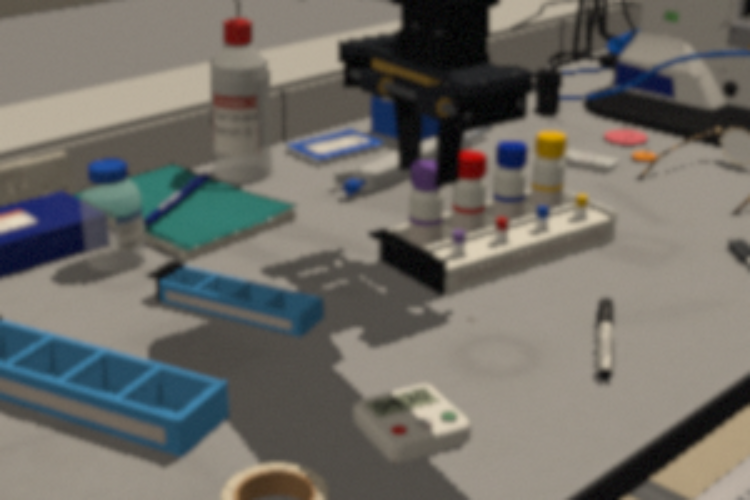

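View pics/g1top.png

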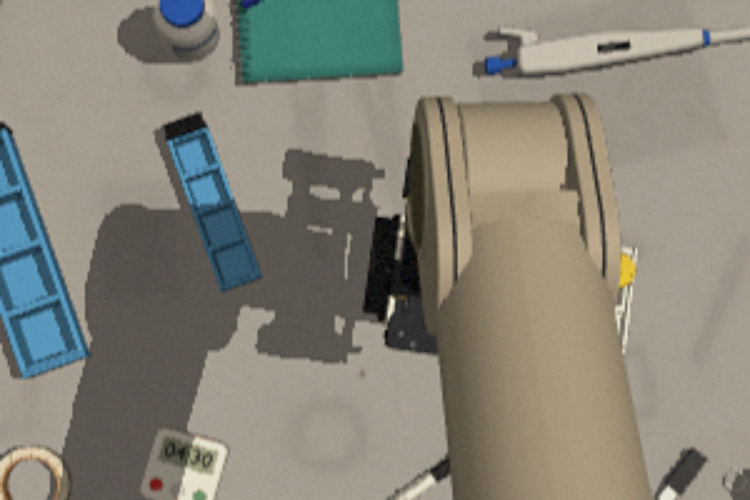

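The scene view shows the fingers around the violet cap at (425,175), with the bottle and vials standing. The fingers are still closing at 45 mm, so I continue.

```bash
python3 -m jog '[[0,0,0,0,0,0,-1],[0,0,0,0,0,0,-1],[0,0,0,0,0,0,-1],[0,0,0,0,0,0,-1],[0,0,0,0,0,0,-1]]' 20; python3 g.py W violet .21
```

```text
time: 6.42
ee_pos: [0.5215, -0.1201, 0.0738]
eef_rot: [0.76, 0.65, -0.0, 0.0]
ft_force: [-0.1, 0.1, -0.4]
width: 0.03
t 6.42 pos [ 0.5215 -0.1201  0.0738] w 0.0300 F [-0.1  0.1 -0.4] | turn [ 0.  0. -0.] then shift cm [ -0.05   0.02 -13.62] (before-turn [ -0.05   0.02 -13.62])
```

```bash
python3 -m jog '[[0,0,-0.5,0,0,0,-1],[0,0,-1.5,0,0,0,-1],[0,0,-2.5,0,0,0,-1],[0,0,-2.7,0,0,0,-1],[0,0,-2.7,0,0,0,-1],[0,0,-2.2,0,0,0,-1],[0,0,-1.5,0,0,0,-1],[0,0,0,0,0,0,-1]]' 20; python3 g.py P violet .2; python3 - <<'E'
from bench import r; import cv2
for n in("scene",): cv2.imwrite(f"pics/g2{n}.png",cv2.resize(r.camera(n)["frame"][60:260,150:450,::-1],None,fx=2.5,fy=2.5))
E
```

```text
time: 7.42
ee_pos: [0.5221, -0.1201, 0.2111]
eef_rot: [0.76, 0.65, 0.001, 0.001]
ft_force: [0.4, 0.1, -0.1]
width: 0.0303
[0.60067127 0.27218055 0.        ]
t 7.42 pos [ 0.5221 -0.1201  0.2111] w 0.0303 F [ 0.4  0.1 -0.1] | turn [ 2.00e-03 -1.00e-03  1.08e+00] then shift cm [ 20.34 -34.45   1.11] (before-turn [39.97  1.71  1.09])
```

View pics/g2scene.png

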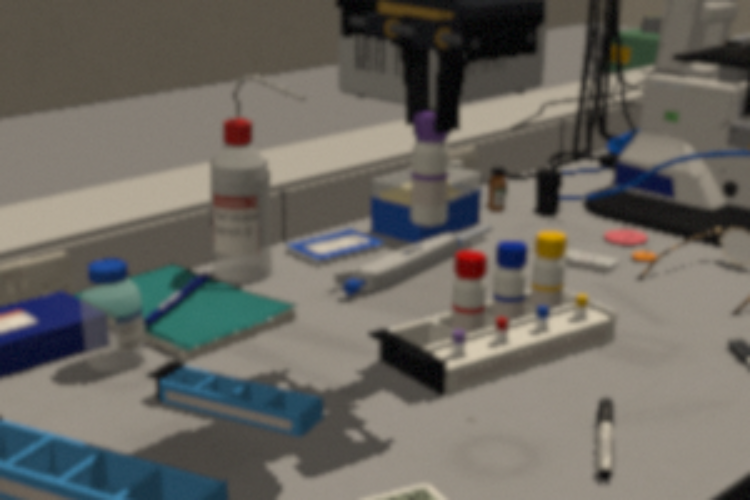

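```bash
python3 -m jog '[[2,0.1,0,0,0,0,-1],[3.8,0.16,0,0,0,0,-1],[4,0.17,0,0,0,0,-1],[4,0.17,0,0,0,0,-1],[4,0.17,0,0,0,0,-1],[4,0.17,0,0,0,0,-1],[4,0.17,0,0,0,0,-1],[4,0.17,0,0,0,0,-1],[4,0.17,0,0,0,0,-1],[4,0.17,0,0,0,0,-1],[2.2,0.1,0,0,0,0,-1],[0,0,0,0,0,0.15,-1],[0,0,0,0,0,0.16,-1],[0,0,0,0,0,0.16,-1],[0,0,0,0,0,0.16,-1],[0,0,0,0,0,0.16,-1],[0,0,0,0,0,0.16,-1],[0,0,0,0,0,0.13,-1],[0,0,0,0,0,0,-1]]' 20; python3 g.py P violet .0745; python3 - <<'E'
from bench import r; import cv2
for n in("scene","top"): cv2.imwrite(f"pics/g3{n}.png",cv2.resize(r.camera(n)["frame"][60:320,50:400,::-1],None,fx=2.2,fy=2.2))
E
```

```text
time: 9.85
ee_pos: [0.5998, 0.2724, 0.2086]
eef_rot: [0.986, 0.168, -0.001, 0.0]
ft_force: [-0.4, 0.7, -1.6]
width: 0.0301
[0.60067127 0.27218055 0.        ]
t 9.85 pos [0.5998 0.2724 0.2086] w 0.0301 F [-0.4  0.7 -1.6] | turn [0.    0.002 0.001] then shift cm [ 0.07  0.05 13.41] (before-turn [ 0.1   0.04 13.41])
```

View pics/g3scene.png

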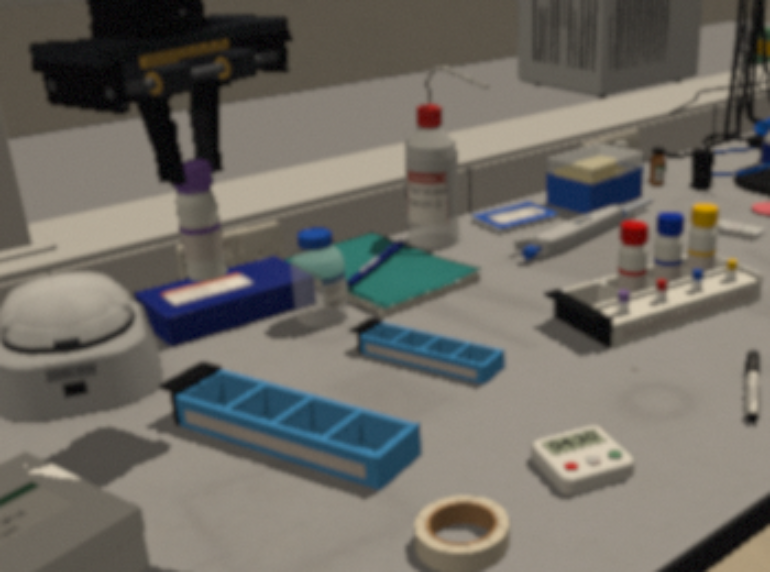

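View pics/g3top.png

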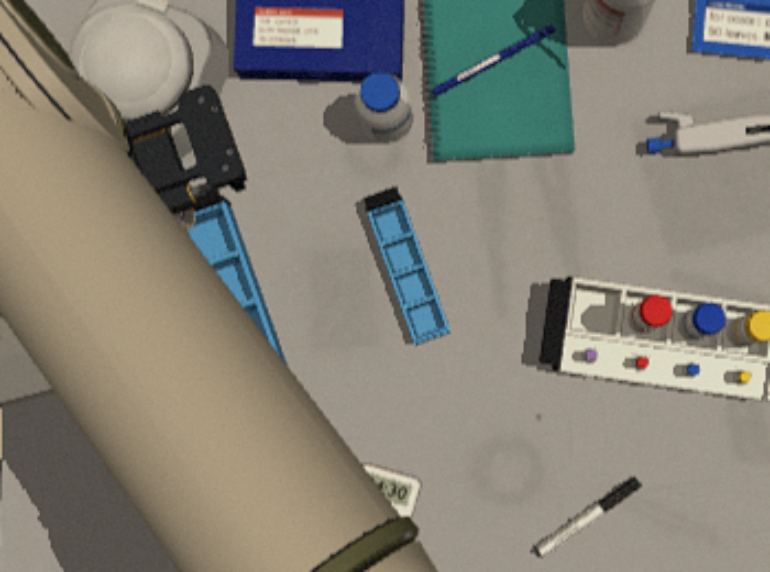

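```bash
python3 - <<'E'
from h import *; from bench import r
t=r.camera("top");s=r.camera("scene")
B=np.array([.52702,.2465,-1.2353]);g=tw(B,[0,.078,0])[0,:2]
c,sn=np.cos(B[2]),np.sin(B[2])
for h in(.05,.08,.1,.12,.15):
    xy=toplane(t,(110,85),h); print(h,xy.round(3),"scene px of dome top",proj(s,[*xy,h]).round(),end=" ")
    for uv in((138,95),(148,110),(145,125),(118,130)):
        d=toplane(t,uv,h)-g; print((np.array([c*d[0]+sn*d[1],-sn*d[0]+c*d[1]])*1000).round(),end="")
    print()
E
```

```text
0.05 [0.782 0.341] scene px of dome top [[ 79. 209.]] [ 45. 153.][ 55. 113.][37. 84.][-22.  93.]
0.08 [0.772 0.332] scene px of dome top [[ 82. 196.]] [ 49. 141.][ 58. 103.][42. 74.][-16.  83.]
0.1 [0.766 0.326] scene px of dome top [[ 85. 187.]] [ 52. 134.][61. 96.][45. 68.][-12.  77.]
0.12 [0.759 0.32 ] scene px of dome top [[ 87. 178.]] [ 55. 126.][64. 89.][48. 61.][-7. 70.]
0.15 [0.749 0.31 ] scene px of dome top [[ 91. 164.]] [ 59. 115.][68. 79.][52. 52.][-1. 60.]
```

```bash
python3 -m jog '[[0.07,0.04,1.5,0,0,0,-1],[0,0,2.5,0,0,0,-1],[0,0,2.5,0,0,0,-1],[0,0,2.2,0,0,0,-1],[0,0,1.8,0,0,0,-1],[0,0,1.2,0,0,0,-1],[0,0,0.8,0,0,0,-1],[0,0,0.5,0,0,0,-1],[0,0,0.2,0,0,0,-1],[0,0,0,0,0,0,-1]]' 20; python3 g.py P violet .0738; python3 - <<'E'
from bench import r; import cv2
for n in("scene",): cv2.imwrite(f"pics/g4{n}.png",cv2.resize(r.camera(n)["frame"][120:300,60:300,::-1],None,fx=3,fy=3))
E
```

```text
time: 11.3
ee_pos: [0.6012, 0.2725, 0.0781]
eef_rot: [0.986, 0.167, 0.0, -0.0]
ft_force: [0.3, -0.1, 0.5]
width: 0.03
[0.60067127 0.27218055 0.        ]
t 11.30 pos [0.6012 0.2725 0.0781] w 0.0300 F [ 0.3 -0.1  0.5] | turn [ 0. -0.  0.] then shift cm [-0.06  0.01  0.43] (before-turn [-0.06  0.01  0.43])
```

View pics/g4scene.png

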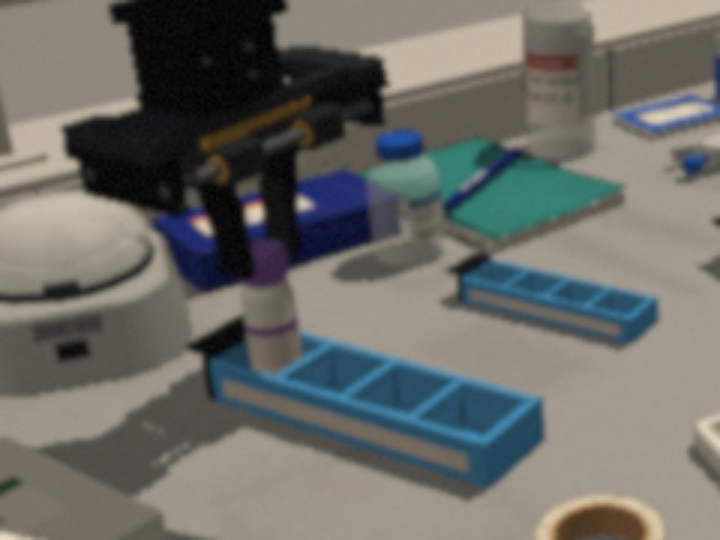

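The violet bottle is in pocket 1, at (270,330) in the crop, with its foot about 4 mm above the floor. I lower the rest in small steps.

```bash
python3 -m jog '[[0,0,0.15,0,0,0,-1],[0,0,0.15,0,0,0,-1],[0,0,0.1,0,0,0,-1],[0,0,0,0,0,0,-1],[0,0,0,0,0,0,-1]]' 20
```

```text
time: 11.98
ee_pos: [0.6011, 0.2724, 0.0739]
eef_rot: [0.986, 0.167, 0.0, 0.0]
ft_force: [0.5, 0.4, -0.4]
width: 0.0301
```

```bash
python3 -m jog '[[0,0,0.1,0,0,0,-1],[0,0,0,0,0,0,-1],[0,0,0,0,0,0,-1]]' 20
```

```text
time: 12.35
ee_pos: [0.6016, 0.2726, 0.0739]
eef_rot: [0.986, 0.167, 0.001, -0.0]
ft_force: [-1.2, -1.2, 6.2]
width: 0.0303
```

```bash
python3 -m jog '[[0,0,0,0,0,0,-0.2],[0,0,0,0,0,0,0],[0,0,0,0,0,0,0.5],[0,0,0,0,0,0,0.5],[0,0,0,0,0,0,0.5],[0,0,-2,0,0,0,0.5],[0,0,-3,0,0,0,0.5],[0,0,-4,0,0,0,0.5],[0,0,-4,0,0,0,1],[0,0,0,0,0,0,1]]' 20;  python3 g.py W red .2
```

```text
time: 13.6
ee_pos: [0.6026, 0.2737, 0.2083]
eef_rot: [0.986, 0.167, 0.004, -0.001]
ft_force: [0.6, 0.2, 0.0]
width: 0.0783
t 13.60 pos [0.6026 0.2737 0.2083] w 0.0783 F [0.6 0.2 0. ] | turn [ 0.003 -0.007 -1.08 ] then shift cm [-45.33  -1.9    0.83] (before-turn [-23.05  39.08   0.63])
```

```bash
python3 -m jog '[[0,0,0,0,0,-0.18,1],[0,0,0,0,0,-0.18,1],[0,0,0,0,0,-0.18,1],[0,0,0,0,0,-0.18,1],[0,0,0,0,0,-0.18,1],[0,0,0,0,0,-0.18,1],[-4.5,-0.19,0,0,0,0,1],[-4.5,-0.19,0,0,0,0,1],[-4.5,-0.19,0,0,0,0,1],[-4.5,-0.19,0,0,0,0,1],[-4.5,-0.19,0,0,0,0,1],[-4.5,-0.19,0,0,0,0,1],[-4.5,-0.19,0,0,0,0,1],[-4.5,-0.19,0,0,0,0,1],[-4.5,-0.19,0,0,0,0,1],[-4.5,-0.19,0,0,0,0,1],[0,0,0,0,0,0,1],[0,0,0,0,0,0,1]]' 20;  python3 g.py W red .073; python3 - <<'E'
from bench import r; import cv2
for n in("scene","top"): cv2.imwrite(f"pics/g5{n}.png",cv2.resize(r.camera(n)["frame"][60:320,50:400,::-1],None,fx=2.2,fy=2.2))
E
```

```text
time: 15.85
ee_pos: [0.5129, -0.1685, 0.2031]
eef_rot: [0.76, 0.65, 0.0, -0.0]
ft_force: [-0.2, 0.9, 0.4]
width: 0.0872
t 15.85 pos [ 0.5129 -0.1685  0.2031] w 0.0872 F [-0.2  0.9  0.4] | turn [ 0.    -0.     0.001] then shift cm [-0.26  0.13 13.01] (before-turn [-0.26  0.12 13.01])
```

View pics/g5scene.png

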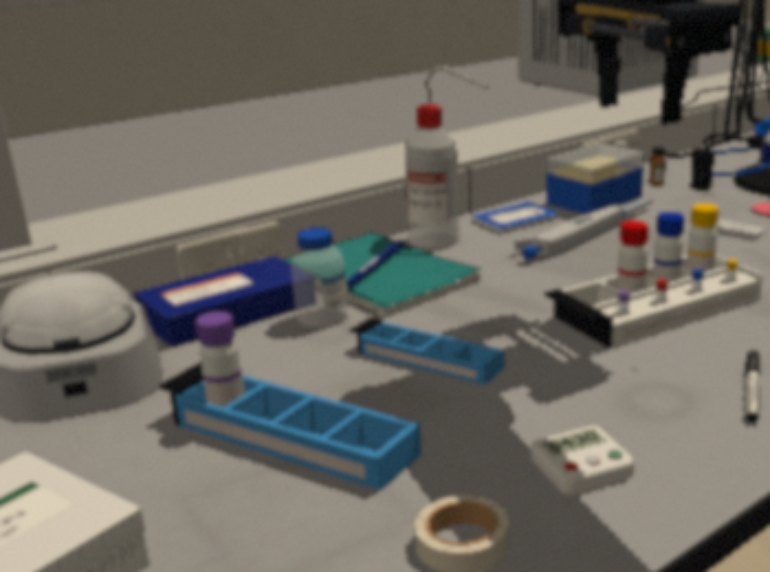

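View pics/g5top.png

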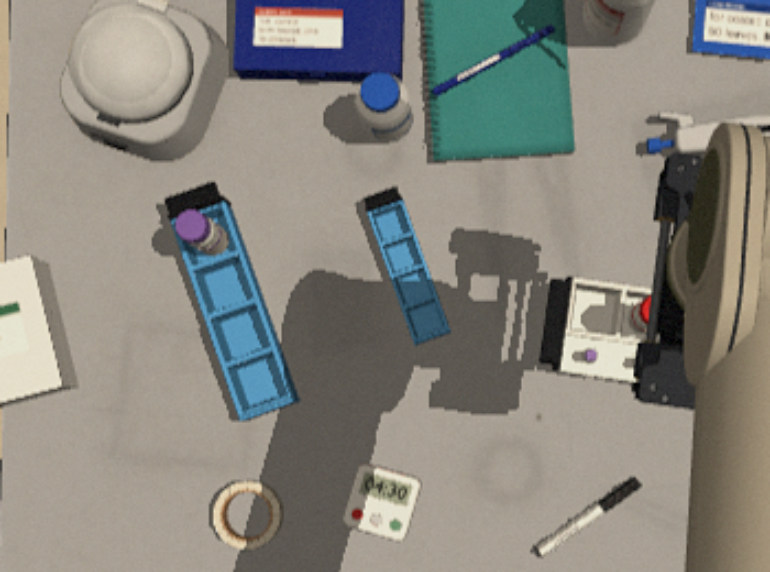

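Violet stands upright in pocket 1, at about (205,230) in the top crop. Next is red.

```bash
python3 -m jog '[[-0.25,0.12,1.5,0,0,0,1],[0,0,2.5,0,0,0,0.6],[0,0,2.5,0,0,0,0.6],[0,0,2.5,0,0,0,0.6],[0,0,2.1,0,0,0,0.6],[0,0,1.2,0,0,0,0.6],[0,0,0.7,0,0,0,0.6],[0,0,0,0,0,0,0],[0,0,0,0,0,0,-1],[0,0,0,0,0,0,-1],[0,0,0,0,0,0,-1],[0,0,0,0,0,0,-1],[0,0,0,0,0,0,-1],[0,0,0,0,0,0,-1],[0,0,0,0,0,0,-1],[0,0,0,0,0,0,-1]]' 20
```

```text
time: 17.95
ee_pos: [0.5138, -0.172, 0.0731]
eef_rot: [0.76, 0.65, 0.0, 0.0]
ft_force: [-0.3, 0.5, 3.5]
width: 0.0302
```

```bash
python3 -m jog '[[0,0,-0.5,0,0,0,-1],[0,0,-1.5,0,0,0,-1],[0,0,-2.5,0,0,0,-1],[0,0,-2.7,0,0,0,-1],[0,0,-2.7,0,0,0,-1],[0,0,-2.2,0,0,0,-1],[0,0,-1.5,0,0,0,-1],[0,0,0,0,0,0,-1],[0,0,0,0,0,0,-1]]' 20; python3 g.py P red .2; python3 - <<'E'
from bench import r; import cv2
for n in("scene",): cv2.imwrite(f"pics/g6{n}.png",cv2.resize(r.camera(n)["frame"][60:260,150:450,::-1],None,fx=2.5,fy=2.5))
E
```

```text
time: 19.08
ee_pos: [0.5132, -0.1719, 0.2081]
eef_rot: [0.76, 0.65, -0.0, -0.0]
ft_force: [-0.4, 0.7, -0.4]
width: 0.0298
[0.55157042 0.25506018 0.        ]
t 19.07 pos [ 0.5132 -0.1719  0.2081] w 0.0298 F [-0.4  0.7 -0.4] | turn [-1.00e-03  0.00e+00  1.08e+00] then shift cm [ 17.68 -39.05   0.81] (before-turn [42.77 -2.8   0.82])
```

View pics/g6scene.png

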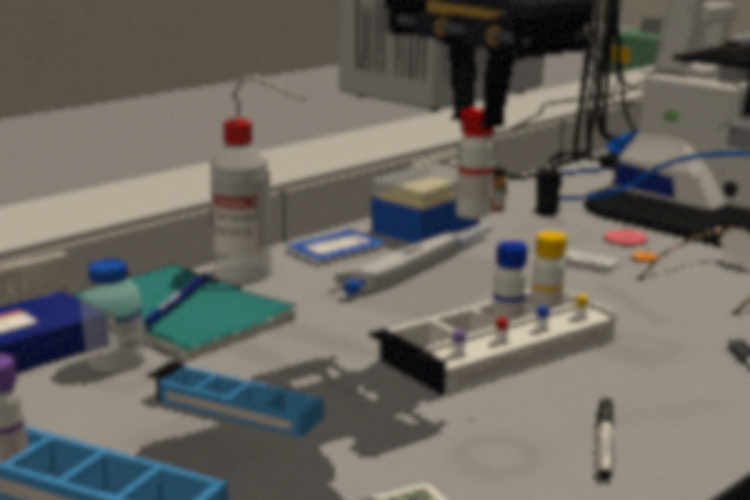

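```bash
python3 -m jog '[[2.2,-0.14,0,0,0,0,-1],[4.2,-0.28,0,0,0,0,-1],[4.2,-0.28,0,0,0,0,-1],[4.2,-0.28,0,0,0,0,-1],[4.2,-0.28,0,0,0,0,-1],[4.2,-0.28,0,0,0,0,-1],[4.2,-0.28,0,0,0,0,-1],[4.2,-0.28,0,0,0,0,-1],[4.2,-0.28,0,0,0,0,-1],[4.2,-0.28,0,0,0,0,-1],[2.8,-0.14,0,0,0,0,-1],[0,0,0,0,0,0.15,-1],[0,0,0,0,0,0.16,-1],[0,0,0,0,0,0.16,-1],[0,0,0,0,0,0.16,-1],[0,0,0,0,0,0.16,-1],[0,0,0,0,0,0.16,-1],[0,0,0,0,0,0.13,-1],[0,0,0,0,0,0,-1]]' 20; python3 g.py P red .0745
```

```text
time: 21.5
ee_pos: [0.5517, 0.2551, 0.208]
eef_rot: [0.986, 0.168, -0.001, 0.0]
ft_force: [0.4, 0.2, -0.9]
width: 0.0304
[0.55157042 0.25506018 0.        ]
t 21.50 pos [0.5517 0.2551 0.208 ] w 0.0304 F [ 0.4  0.2 -0.9] | turn [0.    0.001 0.001] then shift cm [-1.000e-02 -0.000e+00  1.335e+01] (before-turn [ 1.000e-02 -1.000e-02  1.335e+01])
```

```bash
python3 -m jog '[[0,0,1.5,0,0,0,-1],[0,0,2.5,0,0,0,-1],[0,0,2.5,0,0,0,-1],[0,0,2.2,0,0,0,-1],[0,0,1.8,0,0,0,-1],[0,0,1.2,0,0,0,-1],[0,0,0.8,0,0,0,-1],[0,0,0.5,0,0,0,-1],[0,0,0.2,0,0,0,-1],[0,0,0.1,0,0,0,-1],[0,0,0.1,0,0,0,-1],[0,0,0.1,0,0,0,-1],[0,0,0,0,0,0,-1]]' 20; python3 - <<'E'
from bench import r; import cv2
for n in("scene",): cv2.imwrite(f"pics/g7{n}.png",cv2.resize(r.camera(n)["frame"][120:300,60:300,::-1],None,fx=3,fy=3))
E
```

```text
time: 23.12
ee_pos: [0.552, 0.2552, 0.0738]
eef_rot: [0.986, 0.167, 0.0, 0.0]
ft_force: [-0.1, 0.1, -0.5]
width: 0.0304
```

View pics/g7scene.png

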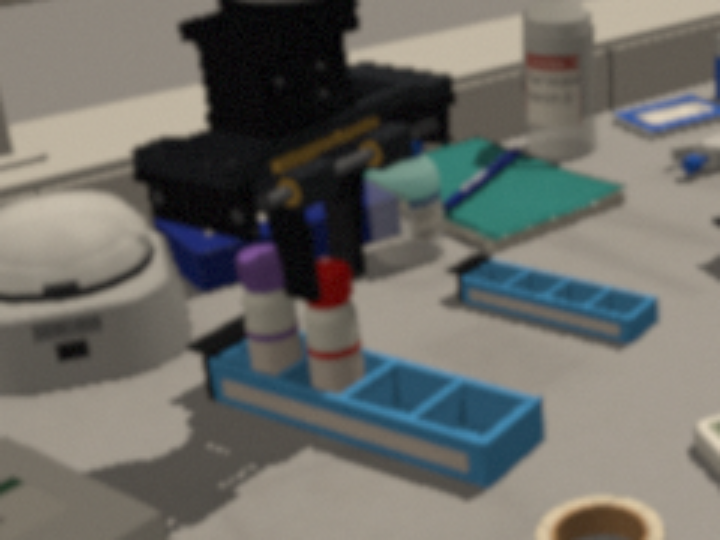

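Red is in pocket 2, beside violet. I lower it to contact.

```bash
python3 -m jog '[[0,0,0.08,0,0,0,-1],[0,0,0.08,0,0,0,-1],[0,0,0,0,0,0,-1],[0,0,0,0,0,0,-1]]' 20
```

```text
time: 23.68
ee_pos: [0.5525, 0.2555, 0.0731]
eef_rot: [0.986, 0.167, 0.001, -0.0]
ft_force: [-0.7, -1.7, 5.5]
width: 0.0303
```

Contact at the expected height. I release and go for blue.

```bash
python3 -m jog '[[0,0,0,0,0,0,-0.2],[0,0,0,0,0,0,0],[0,0,0,0,0,0,0.5],[0,0,0,0,0,0,0.5],[0,0,0,0,0,0,0.5],[0,0,-2,0,0,0,0.5],[0,0,-3,0,0,0,0.5],[0,0,-4,0,0,0,0.5],[0,0,-4,0,0,0,1],[0,0,0,0,0,0,1],[0,0,0,0,0,0,1]]' 20;  python3 g.py W blue .2
```

```text
time: 25.05
ee_pos: [0.5519, 0.2552, 0.2028]
eef_rot: [0.986, 0.167, 0.0, 0.0]
ft_force: [-0.6, 0.1, -0.3]
width: 0.0843
t 25.05 pos [0.5519 0.2552 0.2028] w 0.0843 F [-0.6  0.1 -0.3] | turn [ 0.   -0.   -1.08] then shift cm [-47.88   2.81   0.28] (before-turn [-20.09  43.55   0.27])
```

```bash
python3 -m jog '[[0,0,0,0,0,-0.18,1],[0,0,0,0,0,-0.18,1],[0,0,0,0,0,-0.18,1],[0,0,0,0,0,-0.18,1],[0,0,0,0,0,-0.18,1],[0,0,0,0,0,-0.18,1],[-4.35,0.255,0,0,0,0,1],[-4.35,0.255,0,0,0,0,1],[-4.35,0.255,0,0,0,0,1],[-4.35,0.255,0,0,0,0,1],[-4.35,0.255,0,0,0,0,1],[-4.35,0.255,0,0,0,0,1],[-4.35,0.255,0,0,0,0,1],[-4.35,0.255,0,0,0,0,1],[-4.35,0.255,0,0,0,0,1],[-4.35,0.255,0,0,0,0,1],[-4.35,0.255,0,0,0,0,1],[0,0,0,0,0,0,1],[0,0,0,0,0,0,1]]' 20;  python3 g.py W blue .073; python3 - <<'E'
from bench import r; import cv2
for n in("scene",): cv2.imwrite(f"pics/g8{n}.png",cv2.resize(r.camera(n)["frame"][60:320,50:400,::-1],None,fx=2.2,fy=2.2))
E
```

```text
time: 27.42
ee_pos: [0.5056, -0.2209, 0.2017]
eef_rot: [0.76, 0.65, -0.0, -0.001]
ft_force: [0.1, 1.4, -0.1]
width: 0.0871
t 27.43 pos [ 0.5056 -0.2209  0.2017] w 0.0871 F [ 0.1  1.4 -0.1] | turn [-0.001 -0.001  0.001] then shift cm [-0.12  0.04 12.87] (before-turn [-0.14  0.05 12.87])
```

View pics/g8scene.png

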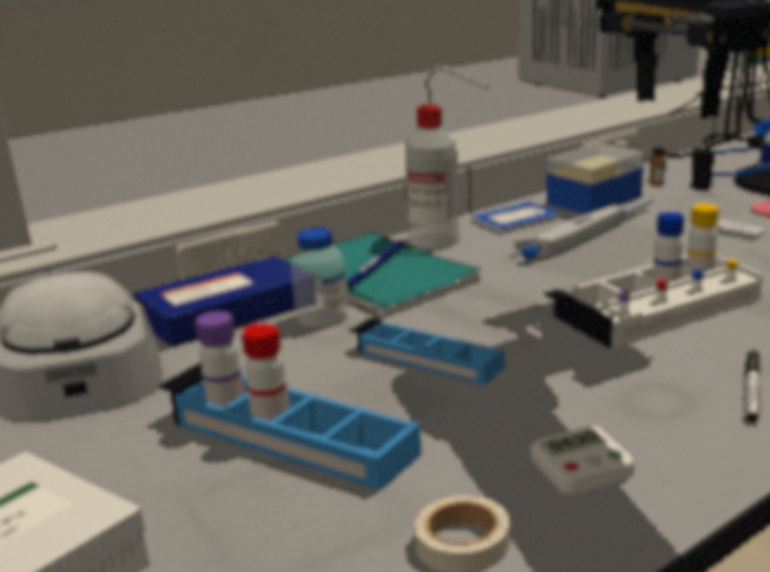

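Violet and red stand upright in pockets 1 and 2, and all four vials stand. Grasping blue.

```bash
python3 -m jog '[[-0.12,0.04,1.5,0,0,0,1],[0,0,2.5,0,0,0,0.6],[0,0,2.5,0,0,0,0.6],[0,0,2.4,0,0,0,0.6],[0,0,2.1,0,0,0,0.6],[0,0,1.2,0,0,0,0.6],[0,0,0.6,0,0,0,0.6],[0,0,0,0,0,0,0],[0,0,0,0,0,0,-1],[0,0,0,0,0,0,-1],[0,0,0,0,0,0,-1],[0,0,0,0,0,0,-1],[0,0,0,0,0,0,-1],[0,0,0,0,0,0,-1],[0,0,0,0,0,0,-1],[0,0,0,0,0,0,-1]]' 20
```

```text
time: 29.48
ee_pos: [0.5061, -0.2232, 0.0744]
eef_rot: [0.76, 0.65, 0.0, 0.0]
ft_force: [-0.5, -0.6, 3.0]
width: 0.0302
```

```bash
python3 -m jog '[[0,0,-0.5,0,0,0,-1],[0,0,-1.5,0,0,0,-1],[0,0,-2.5,0,0,0,-1],[0,0,-2.7,0,0,0,-1],[0,0,-2.7,0,0,0,-1],[0,0,-2.2,0,0,0,-1],[0,0,-1.5,0,0,0,-1],[0,0,0,0,0,0,-1],[0,0,0,0,0,0,-1]]' 20; python3 g.py P blue .2; python3 - <<'E'
from bench import r; import cv2
for n in("scene",): cv2.imwrite(f"pics/g9{n}.png",cv2.resize(r.camera(n)["frame"][60:260,150:450,::-1],None,fx=2.5,fy=2.5))
E
```

```text
time: 30.6
ee_pos: [0.5057, -0.223, 0.2094]
eef_rot: [0.76, 0.65, -0.0, -0.0]
ft_force: [-0.5, -0.2, -1.3]
width: 0.03
[0.50246958 0.23793982 0.        ]
t 30.60 pos [ 0.5057 -0.223   0.2094] w 0.0300 F [-0.5 -0.2 -1.3] | turn [-1.00e-03  0.00e+00  1.08e+00] then shift cm [ 14.87 -43.63   0.94] (before-turn [45.49 -7.43  0.97])
```

View pics/g9scene.png

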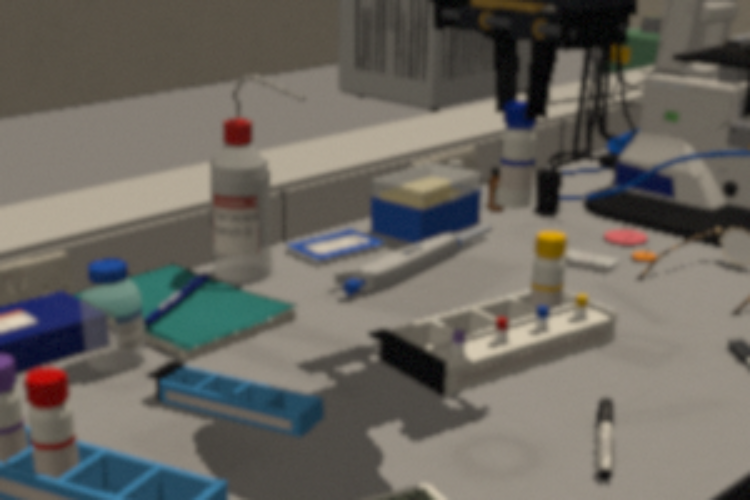

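```bash
python3 -m jog '[[2.5,-0.4,0,0,0,0,-1],[4.5,-0.735,0,0,0,0,-1],[4.5,-0.735,0,0,0,0,-1],[4.5,-0.735,0,0,0,0,-1],[4.5,-0.735,0,0,0,0,-1],[4.5,-0.735,0,0,0,0,-1],[4.5,-0.735,0,0,0,0,-1],[4.5,-0.735,0,0,0,0,-1],[4.5,-0.735,0,0,0,0,-1],[4.5,-0.735,0,0,0,0,-1],[2.5,-0.42,0,0,0,0,-1],[0,0,0,0,0,0.15,-1],[0,0,0,0,0,0.16,-1],[0,0,0,0,0,0.16,-1],[0,0,0,0,0,0.16,-1],[0,0,0,0,0,0.16,-1],[0,0,0,0,0,0.16,-1],[0,0,0,0,0,0.13,-1],[0,0,0,0,0,0,-1]]' 20; python3 g.py P blue .0745
```

```text
time: 33.02
ee_pos: [0.5025, 0.2378, 0.2095]
eef_rot: [0.986, 0.168, -0.001, 0.0]
ft_force: [0.2, 0.7, -1.6]
width: 0.0301
[0.50246958 0.23793982 0.        ]
t 33.02 pos [0.5025 0.2378 0.2095] w 0.0301 F [ 0.2  0.7 -1.6] | turn [0.    0.001 0.001] then shift cm [ 0.   -0.02 13.5 ] (before-turn [ 0.02 -0.02 13.5 ])
```

```bash
python3 -m jog '[[0,0,1.5,0,0,0,-1],[0,0,2.5,0,0,0,-1],[0,0,2.5,0,0,0,-1],[0,0,2.2,0,0,0,-1],[0,0,1.8,0,0,0,-1],[0,0,1.2,0,0,0,-1],[0,0,0.8,0,0,0,-1],[0,0,0.5,0,0,0,-1],[0,0,0.2,0,0,0,-1],[0,0,0.1,0,0,0,-1],[0,0,0.1,0,0,0,-1],[0,0,0.08,0,0,0,-1],[0,0,0,0,0,0,-1]]' 20; python3 - <<'E'
from bench import r; import cv2
for n in("scene",): cv2.imwrite(f"pics/g10{n}.png",cv2.resize(r.camera(n)["frame"][120:300,60:300,::-1],None,fx=3,fy=3))
E
```

```text
time: 34.65
ee_pos: [0.5029, 0.2379, 0.0754]
eef_rot: [0.986, 0.167, 0.0, 0.0]
ft_force: [0.2, 0.3, -0.3]
width: 0.03
```

View pics/g10scene.png

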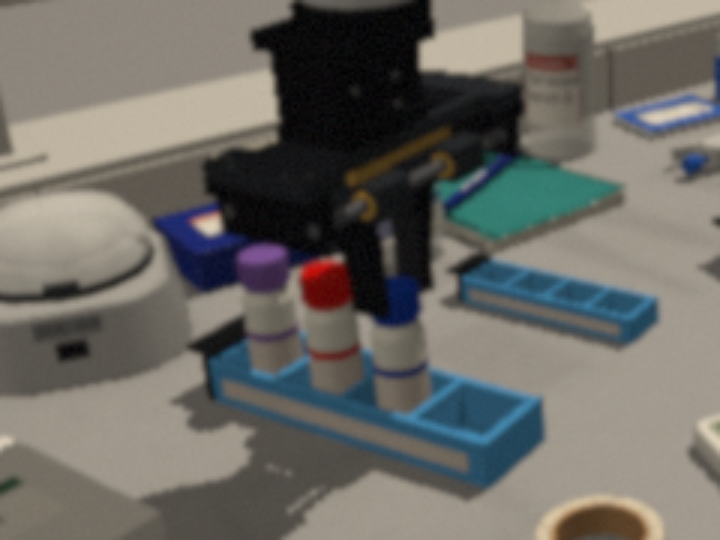

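Blue is in pocket 3. I lower it to contact.

```bash
python3 -m jog '[[0,0,0.1,0,0,0,-1],[0,0,0.1,0,0,0,-1],[0,0,0,0,0,0,-1],[0,0,0,0,0,0,-1]]' 20
```

```text
time: 35.2
ee_pos: [0.5035, 0.2383, 0.0744]
eef_rot: [0.986, 0.167, 0.001, -0.0]
ft_force: [-0.9, -0.1, 7.2]
width: 0.0296
```

```bash
python3 -m jog '[[0,0,0,0,0,0,-0.2],[0,0,0,0,0,0,0],[0,0,0,0,0,0,0.5],[0,0,0,0,0,0,0.5],[0,0,0,0,0,0,0.5],[0,0,-2,0,0,0,0.5],[0,0,-3,0,0,0,0.5],[0,0,-4,0,0,0,0.5],[0,0,-4,0,0,0,1],[0,0,0,0,0,0,1],[0,0,0,0,0,0,1]]' 20;  python3 g.py W yellow .2
```

```text
time: 36.58
ee_pos: [0.5028, 0.2379, 0.2038]
eef_rot: [0.986, 0.167, 0.0, 0.0]
ft_force: [-0.7, -0.4, -0.1]
width: 0.0844
t 36.58 pos [0.5028 0.2379 0.2038] w 0.0844 F [-0.7 -0.4 -0.1] | turn [ 1.00e-03 -0.00e+00 -1.08e+00] then shift cm [-50.48   7.41   0.38] (before-turn [-17.26  48.01   0.39])
```

```bash
python3 -m jog '[[0,0,0,0,0,-0.18,1],[0,0,0,0,0,-0.18,1],[0,0,0,0,0,-0.18,1],[0,0,0,0,0,-0.18,1],[0,0,0,0,0,-0.18,1],[0,0,0,0,0,-0.18,1],[-4.2,0.62,0,0,0,0,1],[-4.2,0.62,0,0,0,0,1],[-4.2,0.62,0,0,0,0,1],[-4.2,0.62,0,0,0,0,1],[-4.2,0.62,0,0,0,0,1],[-4.2,0.62,0,0,0,0,1],[-4.2,0.62,0,0,0,0,1],[-4.2,0.62,0,0,0,0,1],[-4.2,0.62,0,0,0,0,1],[-4.2,0.62,0,0,0,0,1],[-4.2,0.62,0,0,0,0,1],[-4.2,0.62,0,0,0,0,1],[0,0,0,0,0,0,1],[0,0,0,0,0,0,1]]' 20;  python3 g.py W yellow .073; python3 - <<'E'
from bench import r; import cv2
for n in("scene",): cv2.imwrite(f"pics/g11{n}.png",cv2.resize(r.camera(n)["frame"][60:320,50:400,::-1],None,fx=2.2,fy=2.2))
E
```

```text
time: 39.08
ee_pos: [0.4983, -0.2705, 0.2027]
eef_rot: [0.76, 0.65, 0.0, -0.001]
ft_force: [-0.9, -0.1, 0.4]
width: 0.0871
t 39.08 pos [ 0.4983 -0.2705  0.2027] w 0.0871 F [-0.9 -0.1  0.4] | turn [-0.001 -0.001  0.001] then shift cm [-0.18 -0.   12.97] (before-turn [-2.000e-01  1.000e-02  1.297e+01])
```

View pics/g11scene.png

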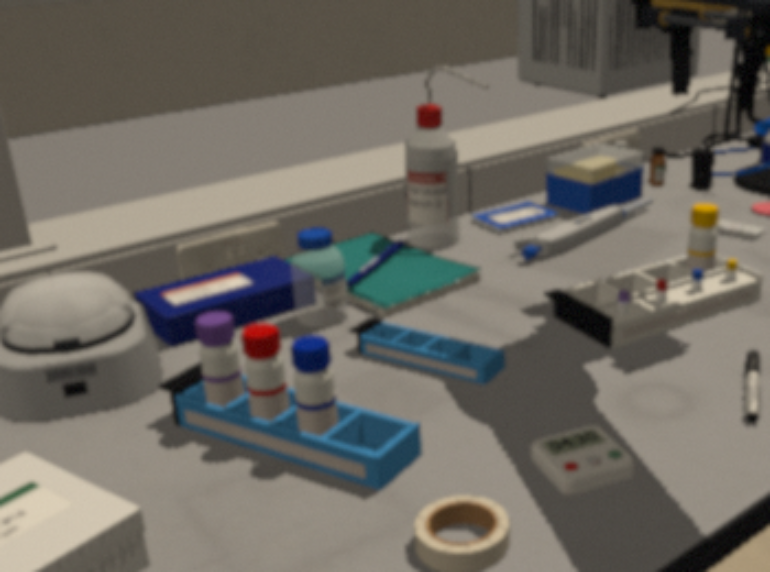

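Three bottles stand upright in order. Yellow next.

```bash
python3 -m jog '[[-0.15,0,1.5,0,0,0,1],[0,0,2.5,0,0,0,0.6],[0,0,2.5,0,0,0,0.6],[0,0,2.4,0,0,0,0.6],[0,0,2.1,0,0,0,0.6],[0,0,1.2,0,0,0,0.6],[0,0,0.7,0,0,0,0.6],[0,0,0,0,0,0,0],[0,0,0,0,0,0,-1],[0,0,0,0,0,0,-1],[0,0,0,0,0,0,-1],[0,0,0,0,0,0,-1],[0,0,0,0,0,0,-1],[0,0,0,0,0,0,-1],[0,0,0,0,0,0,-1],[0,0,0,0,0,0,-1]]' 20
```

```text
time: 41.12
ee_pos: [0.4984, -0.2731, 0.0746]
eef_rot: [0.76, 0.65, 0.0, 0.0]
ft_force: [-1.0, -0.3, 3.9]
width: 0.0301
```

```bash
python3 -m jog '[[0,0,-0.5,0,0,0,-1],[0,0,-1.5,0,0,0,-1],[0,0,-2.5,0,0,0,-1],[0,0,-2.7,0,0,0,-1],[0,0,-2.7,0,0,0,-1],[0,0,-2.2,0,0,0,-1],[0,0,-1.5,0,0,0,-1],[0,0,0,0,0,0,-1],[0,0,0,0,0,0,-1]]' 20; python3 g.py P yellow .2; python3 - <<'E'
from bench import r; import cv2
for n in("scene",): cv2.imwrite(f"pics/g12{n}.png",cv2.resize(r.camera(n)["frame"][60:260,150:450,::-1],None,fx=2.5,fy=2.5))
E
```

```text
time: 42.25
ee_pos: [0.4979, -0.2729, 0.2097]
eef_rot: [0.76, 0.65, -0.0, -0.001]
ft_force: [-0.1, 0.5, -0.7]
width: 0.03
[0.45336873 0.22081945 0.        ]
t 42.25 pos [ 0.4979 -0.2729  0.2097] w 0.0300 F [-0.1  0.5 -0.7] | turn [-1.00e-03  0.00e+00  1.08e+00] then shift cm [ 12.05 -48.08   0.97] (before-turn [ 48.09 -12.02   0.99])
```

View pics/g12scene.png

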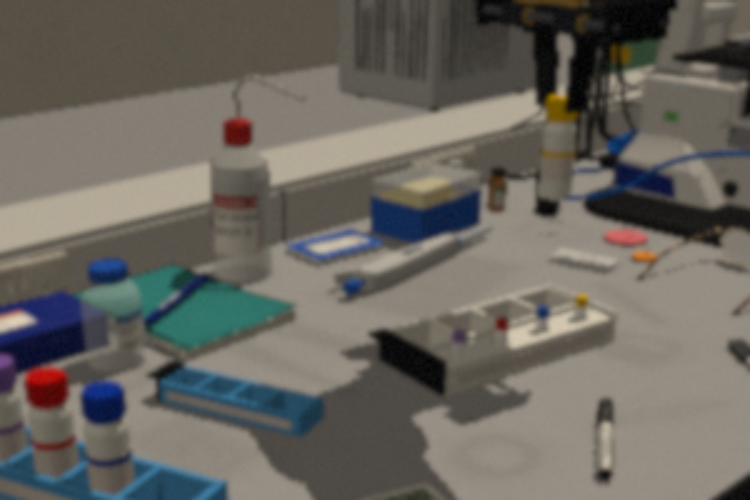

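```bash
python3 -m jog '[[2.05,-0.5,0,0,0,0,-1],[4.4,-1.1,0,0,0,0,-1],[4.4,-1.1,0,0,0,0,-1],[4.4,-1.1,0,0,0,0,-1],[4.4,-1.1,0,0,0,0,-1],[4.4,-1.1,0,0,0,0,-1],[4.4,-1.1,0,0,0,0,-1],[4.4,-1.1,0,0,0,0,-1],[4.4,-1.1,0,0,0,0,-1],[4.4,-1.1,0,0,0,0,-1],[4.4,-1.1,0,0,0,0,-1],[2.05,-0.52,0,0,0,0,-1],[0,0,0,0,0,0.15,-1],[0,0,0,0,0,0.16,-1],[0,0,0,0,0,0.16,-1],[0,0,0,0,0,0.16,-1],[0,0,0,0,0,0.16,-1],[0,0,0,0,0,0.16,-1],[0,0,0,0,0,0.13,-1],[0,0,0,0,0,0,-1]]' 20; python3 g.py P yellow .0745
```

```text
time: 44.8
ee_pos: [0.4527, 0.2214, 0.2101]
eef_rot: [0.986, 0.168, -0.0, 0.0]
ft_force: [0.5, 0.0, -0.6]
width: 0.0304
[0.45336873 0.22081945 0.        ]
t 44.80 pos [0.4527 0.2214 0.2101] w 0.0304 F [ 0.5  0.  -0.6] | turn [0.    0.001 0.002] then shift cm [ 0.04  0.08 13.56] (before-turn [ 0.05  0.07 13.56])
```

```bash
python3 -m jog '[[0.04,0.07,1.5,0,0,0,-1],[0,0,2.5,0,0,0,-1],[0,0,2.5,0,0,0,-1],[0,0,2.2,0,0,0,-1],[0,0,1.8,0,0,0,-1],[0,0,1.2,0,0,0,-1],[0,0,0.8,0,0,0,-1],[0,0,0.5,0,0,0,-1],[0,0,0.2,0,0,0,-1],[0,0,0.1,0,0,0,-1],[0,0,0.1,0,0,0,-1],[0,0,0.08,0,0,0,-1],[0,0,0,0,0,0,-1]]' 20; python3 - <<'E'
from bench import r; import cv2
for n in("scene",): cv2.imwrite(f"pics/g13{n}.png",cv2.resize(r.camera(n)["frame"][120:300,60:300,::-1],None,fx=3,fy=3))
E
```

```text
time: 46.42
ee_pos: [0.4544, 0.2202, 0.0757]
eef_rot: [0.986, 0.167, 0.0, 0.0]
ft_force: [0.5, -0.6, -0.6]
width: 0.0299
```

View pics/g13scene.png

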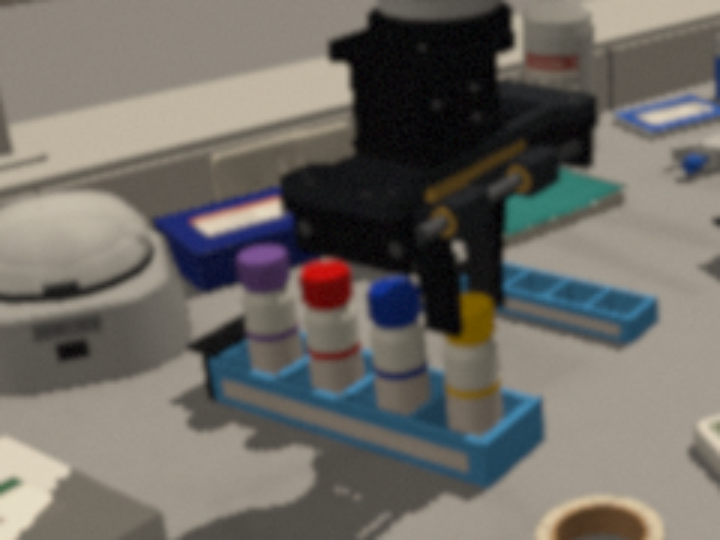

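Yellow is in pocket 4. I lower it to contact.

```bash
python3 -m jog '[[0,0,0.1,0,0,0,-1],[0,0,0.1,0,0,0,-1],[0,0,0,0,0,0,-1],[0,0,0,0,0,0,-1]]' 20
```

```text
time: 46.98
ee_pos: [0.4552, 0.2207, 0.0746]
eef_rot: [0.986, 0.167, 0.001, -0.0]
ft_force: [-1.0, -0.5, 8.0]
width: 0.0298
```

```bash
python3 -m jog '[[0,0,0,0,0,0,-0.2],[0,0,0,0,0,0,0],[0,0,0,0,0,0,0.5],[0,0,0,0,0,0,0.5],[0,0,0,0,0,0,0.5],[0,0,-2,0,0,0,0.5],[0,0,-3,0,0,0,0.5],[0,0,-4,0,0,0,0.5],[0,0,-4,0,0,0,0.5],[0,4,0,0,0,0,0.5],[0,4,0,0,0,0,0.5],[0,4,0,0,0,0,0.5],[0,4,0,0,0,0,0.5],[0,4,0,0,0,0,0.5],[0,3,0,0,0,0,0.5],[0,0,0,0,0,0,0.5],[0,0,0,0,0,0,0.5]]' 20; python3 - <<'E'
from bench import r; import cv2,numpy as np
f=[cv2.resize(r.camera(n)["frame"][110:310,90:420,::-1],None,fx=1.4,fy=1.4) for n in("scene","top")]
cv2.imwrite("pics/fin.png",np.vstack(f))
E
```

```text
time: 49.1
ee_pos: [0.5302, 0.0041, 0.2046]
eef_rot: [0.986, 0.168, 0.0, -0.0]
ft_force: [0.7, 0.1, -0.3]
width: 0.065
```

View pics/fin.png

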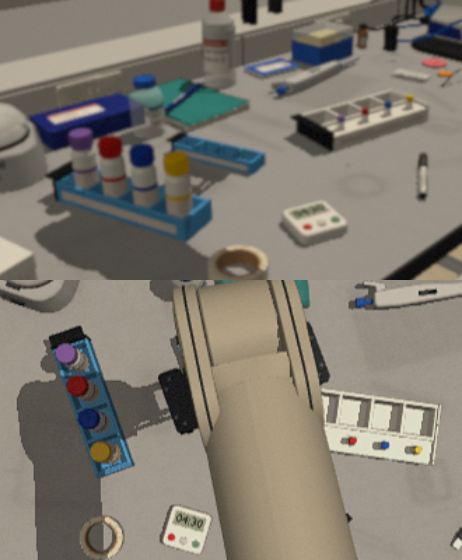

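The four bottles stand upright in order from the black end: violet, red, blue, yellow. All four vials are still in their holes, and the arm is clear. Handing in.

```bash
python3 -c "
from bench import r
print(r.close_job())"
```

```text
the job is handed in; nothing more can be done
None
```

The job is done and handed in at about 49 s. The four bottles are in the larger light-blue rack, in the same order from its black end plate: violet, red, blue, yellow.

- **Setting down:** Each bottle was lowered until it touched the pocket floor, with a measured contact force of 5 to 8 N. That happened at the same tool height at which I had gripped it. Each was then released and left.
- **Last pictures:** The scene view shows all four bottles upright, one per pocket, and all four vials standing. In the top view the arm hid the violet vial. The gripper was clear of everything, at 0.20 m.
- **Checks:** None failed. The networks missed several vials, and two of their low-value or doubtful hits fell on the blue rack. I therefore took the red, blue and yellow bottle positions from their cap colours, extrapolated violet's from those, and checked all four against overlays on both pictures.

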